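Take a finished phone screen off the laminator tray and stack it

TASK

Slide the finished screen along the laminator's outfeed tray until its front end sticks out past the lip, take it by that end and lay it flat on the middle of the black rubber pad, and let go of it. Then take it again by the middle of its long sides and set it gently, not dropped, glass up on top of the two screens in the rack, lying square and flat between the corner angles. Do not let the screen fall onto the bare bench, and leave the other things where they are.

Things in the scene. Friction and masses are not known exactly. Their poses are not given: they have to be found in the camera images.
- screen: a phone screen in its aluminium frame, a flat slab 136 x 62 x 8 mm, black glass on top; about 0.12 kg, loose, at first lying flat and lengthwise on the laminator's outfeed tray, its centre 115 to 150 mm inside the lip. Origin: centre of its underside; x along its length, y across, z up out of the glass. Its two ends are interchangeable.
- laminator: screen laminator, fixed: white housing 340 mm wide, 200 mm high, with a straight outfeed tray before it. Origin: on the bench straight below the middle of the tray's open lip; x level, out of the tray past the lip (away from the housing); z up. The tray's deck is 330 mm long, from the housing at x = -330 mm to the lip at x = 0, and 96 mm wide overall.
- lip (a point): middle of the lip's upper edge, level with the smooth deck, 70 mm above the bench; axes as the laminator's. Side rails along the whole deck rise 14 mm above it and leave a channel 67 mm wide: the screen slides along x only, its long sides out of reach. No stop at the lip, free air below it (deck 8 mm thick, its foot ends at x = -100 mm).
- pad: fixed black rubber pad, 180 x 180 x 6 mm, lying on the bench. Origin: centre of its underside; x, y along its sides, top at z = 6 mm.
- rack: fixed aluminium stacking rack: base plate 170 x 94 mm, 8 mm thick, an upright angle at each corner rising to 40 mm above the bench. Origin: centre of its underside; x along its length, y across, z up. Holds screens flat, lengthwise; two lie in it already.
- rack_in (a point): middle of the rack's inner floor, 8 mm above the bench; axes as the rack's. Inside the corner angles there is 144 x 70 mm; the angles are 5 mm thick and cover 35 mm at each end of the long sides, so only the middle 74 mm of a long side is open to fingers. Top of the present stack: 16 mm above this point.
- stacked1: lower screen in the rack, same make as the screen to be moved: a phone screen in its aluminium frame, a flat slab 136 x 62 x 8 mm, black glass on top; origin at the centre of its underside, x along its length.
- stacked2: upper screen in the rack, same as the lower one and lying on it; origin at the centre of its underside (its top is 8 mm higher), x along its length.
- spray_can: loose bystander: spray can, 60 mm across, 190 mm high, origin at the centre of its foot.
- flux_bottle: loose bystander: white bottle with a red cap, 44 mm across, 110 mm high, origin at the centre of its foot.
- jar: loose bystander: glass jar with a white lid, 80 mm across, 100 mm high, origin at the centre of its foot.
- mouse: loose bystander: black computer mouse 100 x 58 x 30 mm, origin at the centre of its underside.
- screwdriver: loose bystander: screwdriver 180 mm long, lying along its x.
- spudger: loose bystander: black plastic opening bar 150 x 11 x 7 mm, lying along its x.
- dish: loose bystander: small steel dish, 64 mm across, 25 mm high.
- meter: loose bystander: black test meter lying flat, 150 x 75 x 35 mm, origin at the centre of its underside.
Things that resemble listed ones, but are neither listed nor needed, are in the scene too. Leave any pink look-alike of the stacked2 alone.

How it is judged:
On the way, in this order (a step that is already met when the one before it is completed fails the run):
1. the screen, still flat on the tray's deck, has been slid until its front end sticks out more than 15 mm past the lip (x of screen in the frame of laminator between -0.053 and 0 m and z of screen in the frame of lip above -0.004 m and angle between screen's own z axis and vertical below 0.1 rad), for 0.1 s.
2. the screen is carried clear of the tray by its end (gripped more than 20 mm from its middle) (contact force between screen and the fingers above 0.5 N and x of screen in the frame of laminator above 0.03 m and height (world z) of screen above 0.03 m and horizontal distance between the grasp point and screen above 0.02 m), for 0.05 s.
3. the screen lies flat on the rubber pad, let go and at rest, its centre within 60 mm of the pad's (contact force between screen and pad above 0.2 N and angle between screen's own z axis and vertical below 0.06 rad and horizontal distance between screen and pad below 0.06 m and contact force between screen and the fingers below 0.1 N and linear speed of screen below 0.02 m/s), for 0.2 s.
4. the screen is lifted off the pad by the middle of its length (gripped within 30 mm of its middle) (contact force between screen and the fingers above 0.5 N and height (world z) of screen above 0.03 m and horizontal distance between the grasp point and screen below 0.03 m), for 0.05 s.
At the end, for the whole second after the job is handed in: The screen lies glass up, released and at rest on top of the two stacked screens in the rack: its centre and theirs within 7 mm of the rack's middle both ways, heights within 3 mm of 24, 16 and 8 mm above the bench, lengths within 0.1 rad of the rack's, flat within 0.05 rad (x of screen in the frame of rack between -0.007 and 0.007 m and y of screen in the frame of rack between -0.007 and 0.007 m and z of screen in the frame of rack between 0.021 and 0.027 m and angle between the x axis of each of screen, stacked1, stacked2 and the x axis of rack, either way round below 0.1 rad and angle between each of screen, stacked1, stacked2's own z axis and vertical below 0.05 rad and x of stacked1 in the frame of rack between -0.007 and 0.007 m and y of stacked1 in the frame of rack between -0.007 and 0.007 m and z of stacked1 in the frame of rack between 0.005 and 0.011 m and x of stacked2 in the frame of rack between -0.007 and 0.007 m and y of stacked2 in the frame of rack between -0.007 and 0.007 m and z of stacked2 in the frame of rack between 0.013 and 0.019 m and contact force between screen and stacked2 above 0.2 N and linear speed of screen below 0.02 m/s and contact force between screen and the fingers below 0.1 N); the robot touches nothing.
It fails at once if the screen has fallen onto the bare bench (its underside's centre lower than 4 mm above the bench; the pad is 6 mm thick) (height (world z) of screen below 0.004 m).
It fails at once if the screen is dropped over the rack (falling free more than 12 mm above the stack) (horizontal distance between screen and rack below 0.03 m and contact force between screen and the fingers below 0.1 N and height (world z) of screen above 0.036 m and linear speed of screen above 0.15 m/s).
It fails at once if the screen is rammed onto the stack (more than 45 N) (contact force between screen and stacked2 above 45 N).
It fails at once if a bystander is shoved (more than 30 mm) (distance of any of spray_can, flux_bottle, jar, mouse, screwdriver, spudger, dish, meter from where it was at the start of the episode above 0.03 m).
It also fails if it takes over 72 s, if anything falls off the work surface, if the arm or the gripper's body presses on something with over 40 N, if the wrist force passes 120 N, or if a joint passes its speed limit or range.

ROBOT

A 6-joint arm with a two-finger parallel gripper is mounted at the origin on the work surface. World frame = base frame: x ahead of the robot, y to its left, z up, the work surface at z = 0. Lengths are in m, angles in rad, forces in N, time in s.
With the tool pointing down it reaches from about 0.25 to 0.8 m from the base axis. Payload 3.9 kg.
Tool frame: the origin (TCP) lies at the very end of the fingers, on their centre line; the grasp point (between the pads) lies 19 mm behind it; z points along the fingers, y is the line along which they close (so a half turn about z gives the same grasp; the last joint's range is limited). The gripper opens to 85 mm and grips with 20 to 120 N. Pads are 22 mm wide; open, the fingers measure 114 mm over their backs; the gripper's body (76 mm by 85 mm) begins 54 mm behind the grasp point. The pads swing forward as they close: fully open they stand 13 mm farther back than shut.
Start: joints at [1.328, 0.26, -0.138, 1.173, 0, 1.571], TCP at [0.126, 0.51, 0.231] pointing down, gripper open.
Joint ranges: [-2.78, 2.78], [-0.83, 1.72], [-1.28, 1.37], [-1.9, 2.12], [-1.57, 1.48], [-3.14, 3.14]. Speed limits (rad/s): [2.57, 2.57, 3.14, 3.14, 3.14, 3.14].

INTERFACE

Orientations are given as a unit quaternion [x, y, z, w].
In Python, from rig import bot gives the robot as it stands. The module is installed in compiled form; this text tells all that it offers.
- The arm moves only by the tool drive_tool, never from a script. Its arguments are lists of equal length, an entry for each row: "travel": the shift along the tool's x, y, z in m, a list of three; "roll": the turn about the tool's z in degrees. A call has 1 to 8 rows; each row is the pose to reach, as a shift and turn from the pose commanded when the call began, along the tool's axes at that moment; what a row does not reach only later rows make up. A row lasts 1/10 s, in which the tool goes at most 50 mm and 8.59 degrees, less where a joint would pass 70% of its speed; a pose out of reach is approached as far as the arm can. A call with a gripper value outside its range is refused whole. "hand" is the opening, from 0 (shut) to 1 (fully open), set as the call begins (left out, the last holds). The fingers move at their own pace and stop on an object; the grip force is fixed at half the most. Time passes only in rows, so rows that repeat a pose let the fingers close. It gives the time, the measured TCP pose, the force, the opening and the grip force at its end, in the units of the state.
- bot.get_obs(): the state, without advancing time (a new reading comes with each control period).
- bot.grab_frame(name): name is "side" or "top"; returns (picture, depth): 480x640x3 uint8, red, green, blue; 480x640 float32, m along the optical axis (not along the pixel's ray), 0 where there is no reading.
- bot.camera_model(name): a dict with "fx", "fy", "cx", "cy" (pixels), "distortion" ([k1, k2, p1, p2, k3] as OpenCV has them; the pictures are not rectified), "view" (4x4, takes a point from world to camera coordinates). Camera axes: x right, y down, z forward; pixel columns grow to the right and rows downward; lengths in m; the calibration is good to about 2 mm. A picture is of the moment at which its call begins. camera_model takes no time and is no camera call.
- bot.hand_in(): hands the job in; it is judged then, once.
The state is a dict: "t": time; "q": joint angles; "dq": joint speeds; "joint_efforts": joint torques, N m; "tcp_pos": TCP position; "eef_rot": TCP orientation; "ft_force": force on the tool from outside, world axes, zero at the start; "wrist_torque": the same for the moment, N m; "grip_width": finger opening in m; "grasp_force": force on a finger pad.
Only numpy, scipy, OpenCV 4.12 (cv2) and the standard library are available. Lean on these libraries where they do the work, as an engineer would, in place of code of your own. Each camera call takes 0.05 s, during which the arm holds its last target. There are 200 camera calls.

## Working session

There is one attempt and no reset: what is moved stays moved. The work goes in short steps, Python scripts to look and compute and a tool call to move; the robot and the scene stay as the last step left them, time stands still between calls to the robot, and variables do not carry over. Pictures are saved under pics/ and viewed, at most 10 in all, crops included, and the job is handed in when it is done.

Besides the shell and the picture viewer there is one more tool, called after "Emit:" as name(argument=value, ...), one argument or row to a line, values as JSON. drive_tool: Moves the arm, as the interface text tells. Its arguments: {"type":"object","properties":{"travel":{"type":"array"},"roll":{"type":"array"},"hand":{"type":"number"}},"required":["travel","roll"]}

```bash
mkdir -p pics
cat > h.py <<'E'
import numpy as np,cv2
from rig import bot
def cam(n):
    m=bot.camera_model(n);K=np.array([[m['fx'],0,m['cx']],[0,m['fy'],m['cy']],[0,0,1.]])
    return K,np.array(m['distortion'],float),np.array(m['view'],float)
def onplane(n,uv,z):
    K,D,V=cam(n);p=cv2.undistortPoints(np.array(uv,float).reshape(-1,1,2),K,D).reshape(-1,2)
    R,t=V[:3,:3],V[:3,3];c=-R.T@t;d=np.c_[p,np.ones(len(p))]@R
    return c+d*((z-c[2])/d[:,2])[:,None]
def bydepth(n,uv,dep):
    K,D,V=cam(n);uv=np.array(uv,float).reshape(-1,2);p=cv2.undistortPoints(uv.reshape(-1,1,2),K,D).reshape(-1,2)
    z=np.array([dep[int(v),int(u)] for u,v in uv]);P=np.c_[p,np.ones(len(p))]*z[:,None]
    return (P-V[:3,3])@V[:3,:3]
def proj(n,P):
    K,D,V=cam(n);return cv2.projectPoints(np.array(P,float).reshape(-1,1,3),V[:3,:3],V[:3,3],K,D)[0].reshape(-1,2)
def snap(n,f):
    i,d=bot.grab_frame(n);cv2.imwrite(f'pics/{f}.png',i[:,:,::-1]);np.save(f'pics/{f}.npy',d);return i,d
E
python3 - <<'E'
from h import *
for n in('top','side'):
    snap(n,n+'0');K,D,V=cam(n);print(n,K[0,0],-V[:3,:3].T@V[:3,3],V[2,:3])
o=bot.get_obs();print(o['tcp_pos'],o['eef_rot'],o['t'])
E
```

```text
top 553.4711850742751 [ 0.27167133 -0.18532137  1.2905716 ] [ 0.19486453 -0.00700893 -0.98080512]
side 451.3220369194851 [ 0.27307108 -0.91504463  0.7020273 ] [ 0.23593504  0.72961668 -0.64186771]
[0.12608236 0.50898125 0.23055347] [ 1.21110873e-01  9.92638579e-01 -8.93705998e-04 -9.73014478e-05] 0.1
```

View pics/top0.png

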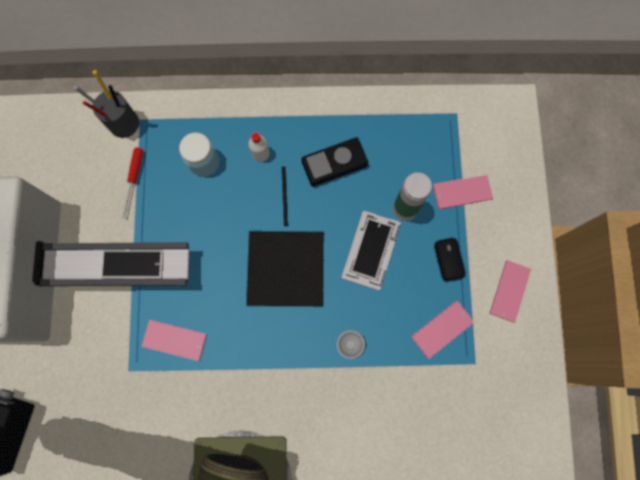

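View pics/side0.png

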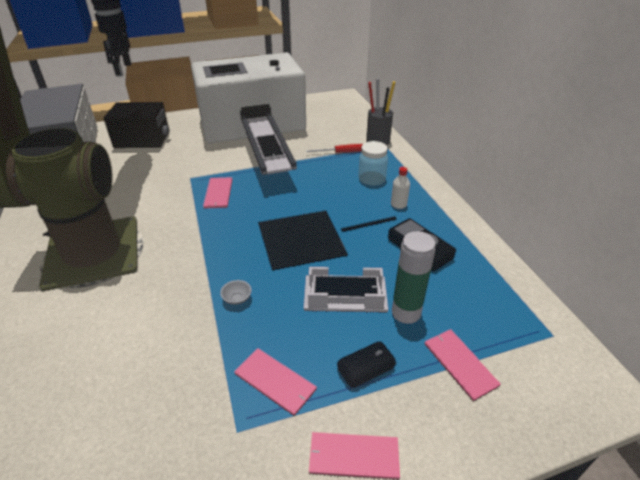

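Top view: the candidates for the screen are the black slab on the tray (132,264), the stacked screen in the rack (374,248), and the pink look-alikes (173,340), (463,191), (510,291), (443,329). By the description it is the one on the tray. The pad is at (285,268) and the lip at about (188,264). Next I check close crops of the tray and the rack.

Run:
```python
import cv2,numpy as np
i=cv2.imread('pics/top0.png')
a=cv2.resize(i[230:300,30:200],None,fx=4.7,fy=4.7,interpolation=cv2.INTER_CUBIC)[:,:799]
b=cv2.resize(i[205:295,335:405],None,fx=3,fy=3,interpolation=cv2.INTER_CUBIC)
c=cv2.resize(i[222:312,240:330],None,fx=3,fy=3,interpolation=cv2.INTER_CUBIC)
W=np.zeros((600,800,3),np.uint8);W[:a.shape[0],:a.shape[1]]=a;W[330:600,:210]=b;W[330:600,220:490]=c
cv2.imwrite('pics/crop.png',W)
```

```text
(no output)
```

View pics/crop.png

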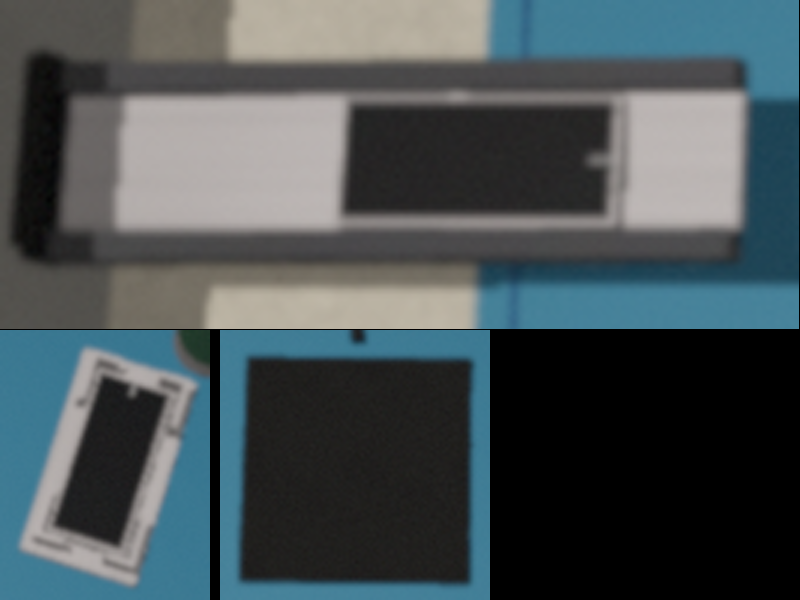

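Run:
```python
from h import *
np.set_printoptions(precision=4,suppress=True)
f=lambda L,s,ox,oy,ux,uy:[((x-ox+.5)/s-.5+ux,(y-oy+.5)/s-.5+uy) for x,y in L]
d=np.load('pics/top0.npy')
def rep(n,uv,z):
    P=onplane('top',uv,z);print(n,'\n',P[:,:2],'mean',P.mean(0)[:2],'sides',np.linalg.norm(np.roll(P,-1,0)-P,axis=1),'ang',np.degrees(np.arctan2(*(np.roll(P,-1,0)-P)[:,[1,0]].T)))
t=lambda L:f(L,4.7,0,0,30,230)
rep('rails lip',t([(745,60),(740,262)]),.084)
rep('deck lip',t([(747,92),(743,231)]),.070)
rep('tray rails far',t([(60,62),(45,262)]),.084)
rep('screen',t([(346,95),(624,95),(618,228),(340,228)]),.078)
rep('glass',t([(350,103),(613,103),(609,215),(343,215)]),.078)
r=lambda L:f(L,3,0,330,335,205)
rep('rackbase',r([(88,347),(198,382),(135,585),(22,548)]),.008)
rep('rglass',r([(100,376),(168,395),(122,547),(55,527)]),.024)
rep('pad',f([(248,359),(471,361),(470,583),(241,580)],3,220,330,240,222),.006)
pts=[(132,264),(175,264),(374,248),(285,268),(285,330)]
print(bydepth('top',pts,d))
g=[(200,145),(259,145),(335,162),(413,195),(450,258),(351,344),(284,190)]
print(bydepth('top',g,d))
```

```text
rails lip 
 [[0.5314 0.1058]
 [0.4347 0.1057]] mean [0.483  0.1057] sides [0.0966 0.0966] ang [-179.9495    0.0505]
deck lip 
 [[0.5187 0.1078]
 [0.4514 0.108 ]] mean [0.485  0.1079] sides [0.0673 0.0673] ang [179.8107  -0.1893]
tray rails far 
 [[0.5375 0.4383]
 [0.4407 0.4382]] mean [0.4891 0.4382] sides [0.0968 0.0968] ang [-179.932    0.068]
screen 
 [[0.5196 0.2995]
 [0.5168 0.1649]
 [0.4528 0.1656]
 [0.4553 0.2988]] mean [0.4861 0.2322] sides [0.1346 0.064  0.1333 0.0643] ang [-91.1878 179.4035  88.9254   0.5755]
glass 
 [[0.5156 0.2973]
 [0.513  0.17  ]
 [0.4591 0.1701]
 [0.4615 0.2977]] mean [0.4873 0.2338] sides [0.1273 0.0539 0.1277 0.0541] ang [-91.1809 179.9838  88.9148  -0.4356]
rackbase 
 [[ 0.6174 -0.296 ]
 [ 0.5869 -0.3827]
 [ 0.4256 -0.3257]
 [ 0.4565 -0.2387]] mean [ 0.5216 -0.3108] sides [0.0919 0.171  0.0923 0.1708] ang [-109.4181  160.5365   70.4519  -19.6152]
rglass 
 [[ 0.5894 -0.3032]
 [ 0.5729 -0.3561]
 [ 0.4534 -0.3151]
 [ 0.47   -0.264 ]] mean [ 0.5214 -0.3096] sides [0.0553 0.1264 0.0538 0.1256] ang [-107.2682  161.0855   71.933   -18.218 ]
pad 
 [[ 0.572  -0.0204]
 [ 0.5666 -0.1974]
 [ 0.3906 -0.1928]
 [ 0.3966 -0.0157]] mean [ 0.4814 -0.1066] sides [0.1771 0.176  0.1773 0.1755] ang [-91.7288 178.5047  88.0858  -1.5461]
[[ 0.4858  0.2322  0.0783]
 [ 0.485   0.137   0.072 ]
 [ 0.5212 -0.3144  0.0267]
 [ 0.4816 -0.1055  0.007 ]
 [ 0.3373 -0.104   0.0036]]
[[ 0.7558  0.0815  0.0985]
 [ 0.7587 -0.0522  0.0833]
 [ 0.7305 -0.2287  0.0365]
 [ 0.5993 -0.3833  0.1896]
 [ 0.4933 -0.4902  0.0295]
 [ 0.3021 -0.255   0.0083]
 [ 0.6733 -0.1045  0.0046]]
```

Emit:
drive_tool(
  travel=[
    [-0.393,-0.082,-0.01],
    [-0.393,-0.082,-0.01],
    [-0.393,-0.082,-0.01],
    [-0.393,-0.082,-0.01],
    [-0.393,-0.082,-0.01],
    [-0.393,-0.082,-0.01],
    [-0.393,-0.082,-0.01],
    [-0.393,-0.082,-0.01],
  ],
  roll=[8,16,24,32,40,48,56,64],
  hand=0,
)

```text
t: 0.9
tcp_pos: [0.488, 0.3348, 0.2409]
eef_rot: [0.631, 0.776, -0.0, -0.0]
ft_force: [0.1, 1.0, 0.3]
grip_width: 0.0003
grasp_force: 0.0
```

```bash
cat >> h.py <<'E'
from scipy.spatial.transform import Rotation as Ro
def go(x=None,y=None,z=None,yaw=None):
    "tool-frame move to a world TCP position, yaw = angle of tool y axis (deg, mod 180)"
    o=bot.get_obs();p=np.array(o['tcp_pos']);R=Ro.from_quat(o['eef_rot']).as_matrix()
    g=np.array([p[i] if v is None else v for i,v in enumerate((x,y,z))])
    a=np.degrees(np.arctan2(R[1,1],R[0,1]));r=0 if yaw is None else (a-yaw+90)%180-90
    print('tcp',p.round(4),'yaw',round(a,2),'q',np.round(o['q'],2),'F',np.round(o['ft_force'],1),'grip',round(float(o['grip_width']),4),o['grasp_force'],'t',o['t'],'tilt',R[:,2].round(4))
    print('travel',(R.T@(g-p)).round(4),'roll',round(r,2))
E
python3 -c "
from h import *
go(.488,.335,.24,-1.05)"
```

```text
tcp [0.488  0.3348 0.2409] yaw 11.75 q [0.6  0.37 0.05 1.25 0.   1.97] F [0.1 1.  0.3] grip 0.0003 0.0 t 0.9 tilt [-7.e-04 -2.e-04 -1.e+00]
travel [0.0002 0.0001 0.0009] roll 12.8
```

Emit:
drive_tool(
  travel=[
    [0,0,0.05],
    [0,0,0.1],
    [0,0,0.13],
    [0,0,0.15],
    [0,0,0.16],
    [0,0,0.165],
    [0,0,0.167],
    [0,0,0.167],
  ],
  roll=[6,12.8,12.8,12.8,12.8,12.8,12.8,12.8],
)

```text
t: 1.7
tcp_pos: [0.4872, 0.3367, 0.0752]
eef_rot: [0.711, 0.703, 0.001, 0.0]
ft_force: [-0.1, 0.0, 0.5]
grip_width: -0.0001
grasp_force: 0.0
```

```bash
python3 -c "
from h import *
go(.4862,.193,None,-1.05)"
```

```text
tcp [0.4872 0.3367 0.0752] yaw -0.7 q [ 0.6   0.48 -0.24  0.86 -0.    2.19] F [-0.1  0.   0.5] grip -0.0001 0.0 t 1.7 tilt [ 0.0014  0.001  -1.    ]
travel [-1.438e-01  8.000e-04 -1.000e-04] roll 0.35
```

Emit:
drive_tool(
  travel=[
    [-0.01,0,0.0015],
    [-0.02,0,0.0015],
    [-0.03,0,0.0015],
    [-0.04,0,0.0015],
    [-0.05,0,0.0015],
    [-0.06,0,0.0015],
    [-0.07,0,0.0015],
    [-0.08,0,0.0015],
  ],
  roll=[0,0,0,0,0,0,0,0],
)

```text
t: 2.5
tcp_pos: [0.4855, 0.2554, 0.0728]
eef_rot: [0.712, 0.703, 0.0, -0.0]
ft_force: [-0.3, 1.1, 1.2]
grip_width: 0.0005
grasp_force: 0.7
```

Emit:
drive_tool(
  travel=[
    [-0.008,0,0],
    [-0.016,0,0],
    [-0.022,0,0],
    [-0.028,0,0],
    [-0.032,0,0],
    [-0.034,0,0],
    [-0.035,0,0],
    [-0.035,0,0],
  ],
  roll=[0,0,0,0,0,0,0,0],
)

```text
t: 3.3
tcp_pos: [0.4851, 0.221, 0.0727]
eef_rot: [0.711, 0.703, -0.0, 0.0]
ft_force: [-0.7, -0.7, -0.1]
grip_width: -0.0
grasp_force: 0.1
```

Emit:
drive_tool(
  travel=[
    [0.005,0,0],
    [0.01,0,-0.03],
    [0.01,0,-0.08],
    [0.01,0,-0.11],
    [0.01,0,-0.11],
  ],
  roll=[0,0,0,0,0],
)

```text
t: 3.8
tcp_pos: [0.4883, 0.2331, 0.1876]
eef_rot: [0.711, 0.703, 0.004, 0.002]
ft_force: [0.0, 0.4, 1.3]
grip_width: -0.0003
grasp_force: 0.0
```

```bash
python3 -c "
from h import *
go(.485,.088,None,-1.05)
i,d=snap('top','top1')
a=cv2.resize(i[225:305,100:260,::-1],None,fx=5,fy=5,interpolation=cv2.INTER_CUBIC)
cv2.imwrite('pics/top1c.png',a)"
```

```text
tcp [0.4883 0.2331 0.1876] yaw -0.68 q [ 0.45  0.3  -0.19  1.06 -0.    2.03] F [0.  0.4 1.3] grip -0.0003 0.0 t 3.8 tilt [ 0.0085  0.0037 -1.    ]
travel [-0.1451 -0.0015 -0.0006] roll 0.37
```

View pics/top1c.png

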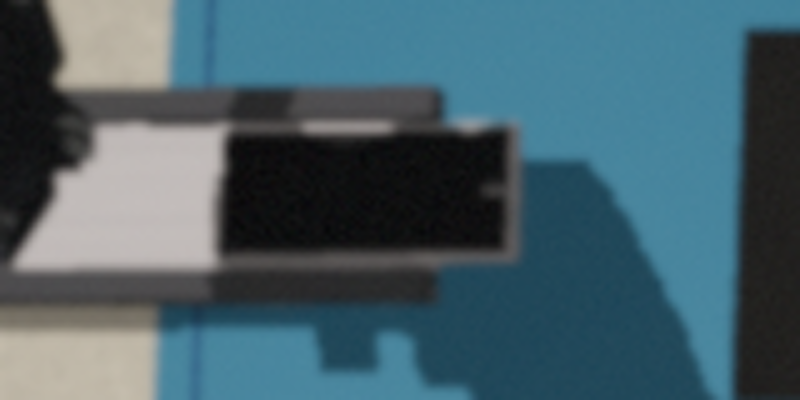

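The crop shows the screen flat on the deck with its front end at (520,122)–(518,263), past the lip at u≈441.

```bash
python3 -c "
from h import *
P=onplane('top',[((x+.5)/5-.5+100,(y+.5)/5-.5+225) for x,y in [(521,122),(518,263),(228,130),(218,255)]],.078);print(P.round(4))
go(.4845,.055,.175,-1.05)"
```

```text
[[0.5167 0.0715 0.078 ]
 [0.453  0.0716 0.078 ]
 [0.5158 0.2037 0.078 ]
 [0.4592 0.2059 0.078 ]]
tcp [0.4869 0.2323 0.1851] yaw -0.69 q [ 0.45  0.3  -0.2   1.06 -0.    2.03] F [-0.6  0.8 -0.5] grip 0.0 0.0 t 3.85 tilt [ 0.0048  0.002  -1.    ]
travel [-0.1774 -0.0003  0.0097] roll 0.36
```

Emit:
drive_tool(
  travel=[
    [-0.05,0,0],
    [-0.1,0,0],
    [-0.135,0,0],
    [-0.146,-0.001,0],
    [-0.146,-0.001,0],
    [-0.146,-0.001,0],
  ],
  roll=[0,0.4,0.4,0.4,0.4,0.4],
  hand=0.95,
)

```text
t: 4.45
tcp_pos: [0.4822, 0.0859, 0.182]
eef_rot: [0.714, 0.7, -0.0, -0.001]
ft_force: [-0.1, 0.0, -0.3]
grip_width: 0.0808
grasp_force: 0.0
```

```bash
python3 -c "
from h import *
go(.4848,.0865,.063,-1.05)"
```

```text
tcp [0.4822 0.0859 0.182 ] yaw -1.1 q [ 0.18  0.23 -0.31  1.03  0.    1.77] F [-0.1  0.  -0.3] grip 0.0808 0.0 t 4.45 tilt [-1.3e-03  5.0e-04 -1.0e+00]
travel [0.0006 0.0028 0.119 ] roll -0.05
```

Emit:
drive_tool(
  travel=[
    [0,0.0015,0.04],
    [0,0.0015,0.07],
    [0,0.0015,0.09],
    [0,0.0015,0.105],
    [0,0.0015,0.113],
    [0,0.0015,0.118],
    [0,0.0015,0.119],
    [0,0.0015,0.119],
  ],
  roll=[0,0,0,0,0,0,0,0],
)

```text
t: 5.25
tcp_pos: [0.4844, 0.0857, 0.0642]
eef_rot: [0.714, 0.7, 0.0, 0.0]
ft_force: [-0.2, 0.4, 0.2]
grip_width: 0.0811
grasp_force: 0.0
```

```bash
python3 -c "
from h import *
go(.4848,.0865,.063,-1.05)
i,d=snap('side','side1')
a=cv2.resize(i[90:210,210:370,::-1],None,fx=5,fy=5,interpolation=cv2.INTER_CUBIC)
cv2.imwrite('pics/side1c.png',a)"
```

```text
tcp [0.4844 0.0857 0.0642] yaw -1.08 q [ 0.17  0.34 -0.5   0.73  0.    1.76] F [-0.2  0.4  0.2] grip 0.0811 0.0 t 5.25 tilt [ 9.e-04  2.e-04 -1.e+00]
travel [0.0009 0.0003 0.0012] roll -0.03
```

View pics/side1c.png

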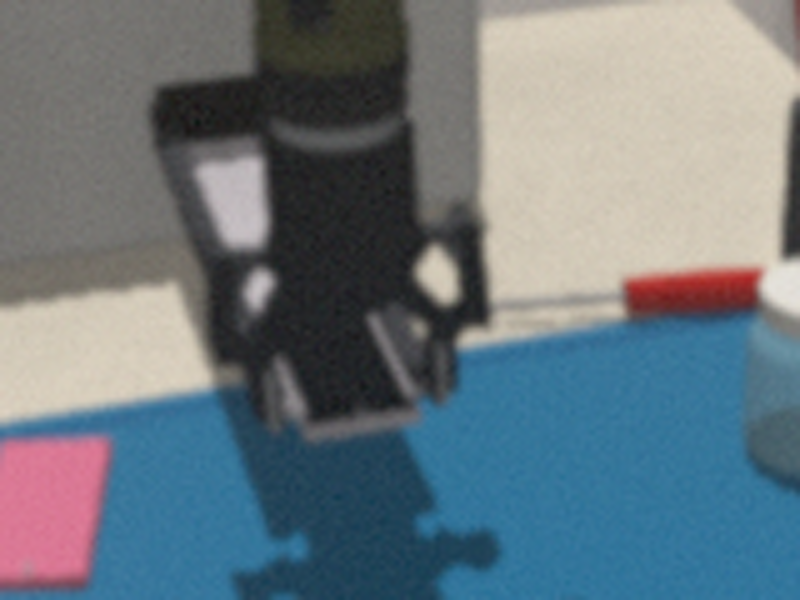

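The crop shows the fingers at (270,400) and (435,380), on either side of the protruding end (300–415,~425). Now I close them.

Emit:
drive_tool(
  travel=[
    [0,0,0],
    [0,0,0],
    [0,0,0],
    [0,0,0],
    [0,0,0],
    [0,0,0],
  ],
  roll=[0,0,0,0,0,0],
  hand=0,
)

```text
t: 5.9
tcp_pos: [0.4847, 0.0853, 0.0649]
eef_rot: [0.714, 0.7, 0.001, 0.0]
ft_force: [-0.1, -0.3, 4.8]
grip_width: 0.0599
grasp_force: 64.5
```

Emit:
drive_tool(
  travel=[
    [-0.01,0,-0.001],
    [-0.03,0,-0.002],
    [-0.05,0,-0.003],
    [-0.07,0,-0.004],
    [-0.09,0,-0.005],
    [-0.11,0,-0.005],
    [-0.13,0,-0.005],
    [-0.135,0,-0.005],
  ],
  roll=[0,0,0,0,0,0,0,0],
)

```text
t: 6.7
tcp_pos: [0.4807, -0.0521, 0.0687]
eef_rot: [0.715, 0.699, -0.001, 0.0]
ft_force: [0.1, -0.0, -1.3]
grip_width: 0.0601
grasp_force: 64.8
```

```bash
python3 -c "
from h import *
go(.4815,-.160,.03,-1.05)
i,d=snap('side','side2')
a=cv2.resize(i[130:280,200:400,::-1],None,fx=4,fy=4,interpolation=cv2.INTER_CUBIC)
cv2.imwrite('pics/side2c.png',a)"
```

```text
tcp [ 0.4807 -0.0521  0.0687] yaw -1.28 q [-0.11  0.32 -0.51  0.73 -0.    1.49] F [ 0.1 -0.  -1.3] grip 0.0601 64.77990388870239 t 6.7 tilt [-6.0e-04 -1.2e-03 -1.0e+00]
travel [-0.1078  0.0032  0.0388] roll -0.23
```

View pics/side2c.png

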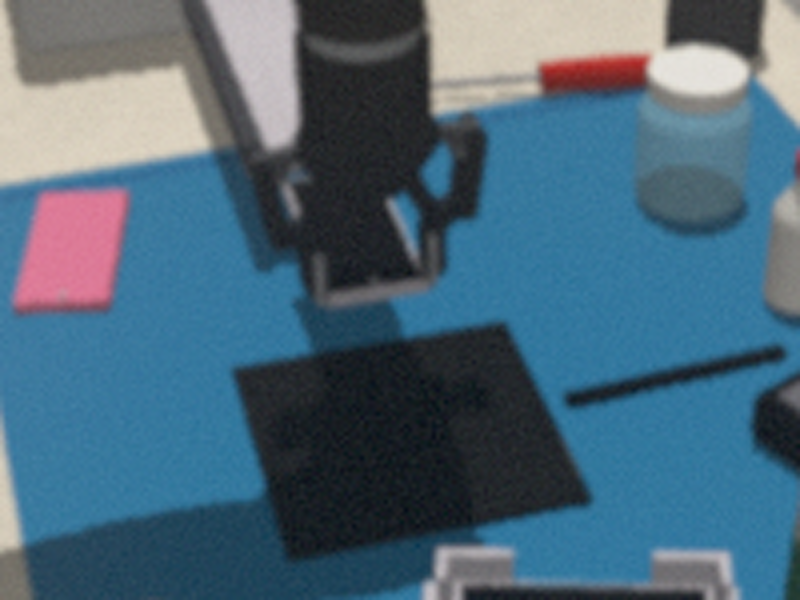

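The crop shows the screen gripped at its end (320–435,~290) and level, just short of the pad. I carry it on and lower it.

Emit:
drive_tool(
  travel=[
    [-0.03,0.001,0],
    [-0.07,0.003,0],
    [-0.1,0.003,0.01],
    [-0.108,0.003,0.025],
    [-0.108,0.003,0.045],
    [-0.108,0.003,0.055],
    [-0.108,0.003,0.06],
    [-0.108,0.003,0.062],
  ],
  roll=[0,0,0,0,0,0,0,0],
)

```text
t: 7.55
tcp_pos: [0.482, -0.1572, 0.0064]
eef_rot: [0.714, 0.701, -0.0, -0.0]
ft_force: [0.5, 0.5, -1.5]
grip_width: 0.06
grasp_force: 65.1
```

Emit:
drive_tool(
  travel=[
    [0,0,0.001],
    [0,0,0.002],
    [0,0,0.003],
    [0,0,0.004],
    [0,0,0.004],
  ],
  roll=[0,0,0,0,0],
)

```text
t: 8.05
tcp_pos: [0.4823, -0.1578, 0.0029]
eef_rot: [0.714, 0.7, 0.0, 0.0]
ft_force: [0.1, 0.6, -1.8]
grip_width: 0.0601
grasp_force: 65.1
```

Emit:
drive_tool(
  travel=[
    [0,0,0.001],
    [0,0,0.002],
    [0,0,0.002],
    [0,0,0.002],
  ],
  roll=[0,0,0,0],
)

```text
t: 8.45
tcp_pos: [0.4824, -0.1579, 0.0012]
eef_rot: [0.714, 0.7, 0.0, 0.0]
ft_force: [-1.2, 0.2, 4.9]
grip_width: 0.0597
grasp_force: 65.9
```

Emit:
drive_tool(
  travel=[
    [0,0,0],
    [0,0,0],
    [0,0,0],
    [0,0,0],
    [0,0,-0.01],
    [0,0,-0.04],
    [-0.03,0,-0.09],
    [-0.07,0,-0.13],
  ],
  roll=[0,0,0,0,0,0,0,0],
  hand=0.95,
)

```text
t: 9.25
tcp_pos: [0.4809, -0.2172, 0.1224]
eef_rot: [0.713, 0.701, 0.0, -0.0]
ft_force: [2.0, -0.0, -0.4]
grip_width: 0.0811
grasp_force: 0.0
```

Emit:
drive_tool(
  travel=[
    [0.0,-0.05,0],
    [0,-0.1,0],
    [0,-0.15,0],
    [0,-0.15,0],
  ],
  roll=[0,0,0,0],
)

```text
t: 9.65
tcp_pos: [0.3226, -0.2116, 0.1192]
eef_rot: [0.715, 0.699, -0.001, -0.004]
ft_force: [0.3, -0.6, -0.8]
grip_width: 0.0809
grasp_force: 0.0
```

```bash
python3 -c "
from h import *
go()
i,d=snap('top','top2')
a=cv2.resize(i[205:325,240:410,::-1],None,fx=4.7,fy=4.7,interpolation=cv2.INTER_CUBIC)
cv2.imwrite('pics/top2c.png',cv2.convertScaleAbs(a,alpha=1.4,beta=20))"
```

```text
tcp [ 0.3226 -0.2116  0.1192] yaw -1.31 q [-0.58  0.12 -0.64  0.82 -0.    1.01] F [ 0.3 -0.6 -0.8] grip 0.0809 0.0 t 9.65 tilt [-0.0083  0.0042 -1.    ]
travel [0. 0. 0.] roll 0
```

View pics/top2c.png

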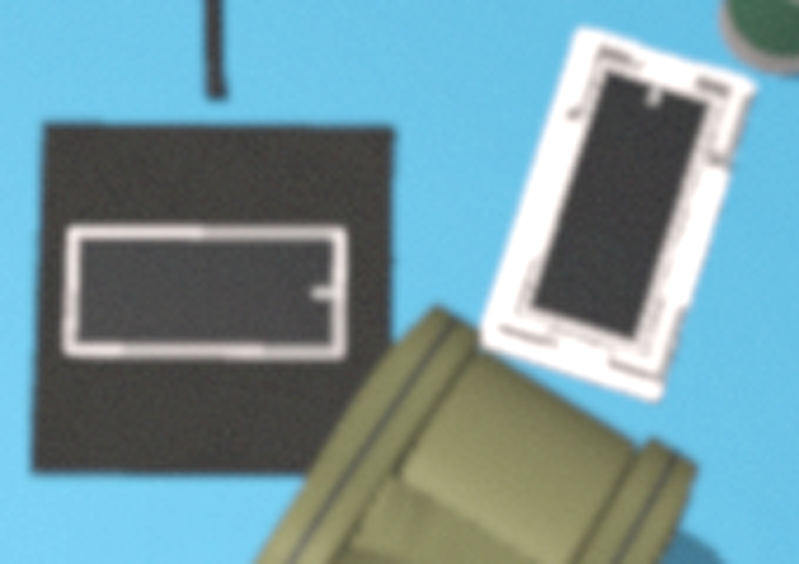

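The screen lies flat on the pad, corners (66,226), (346,227), (346,357), (64,357). The rack's base corners are at (582,27), (757,80), (662,402), (482,347).

```bash
python3 -c "
from h import *
np.set_printoptions(precision=4,suppress=True)
def rep(n,L,z):
    P=onplane('top',[((x+.5)/4.7-.5+240,(y+.5)/4.7-.5+205) for x,y in L],z);e=np.roll(P,-1,0)-P
    print(n,P.mean(0)[:2],np.linalg.norm(e,axis=1),np.degrees(np.arctan2(e[:,1],e[:,0])))
rep('screen',[(66,226),(346,227),(346,357),(64,357)],.014)
rep('rack',[(582,27),(757,80),(662,402),(482,347)],.008)
rep('glass',[(607,73),(710,101),(634,339),(532,305)],.024)
# rack refine: white mask of first picture, and same-bias comparison by depth
i=cv2.imread('pics/top0.png');m=np.zeros(i.shape[:2],np.uint8);s=i[200:300,335:405].astype(int)
b=(s[:,:,2]>110)&(s.max(2)-s.min(2)<60);m[200:300,335:405]=b
n,l,st,c=cv2.connectedComponentsWithStats(m);k=1+st[1:,4].argmax();ys,xs=np.where(l==k)
P=onplane('top',np.c_[xs,ys],.02)[:,:2];r=cv2.minAreaRect((P*1000).astype(np.float32));print('mask',r,n)
q=(s.max(2)<60);m[:]=0;m[200:300,335:405]=q;n,l,st,c=cv2.connectedComponentsWithStats(m);k=1+st[1:,4].argmax();ys,xs=np.where(l==k)
P=onplane('top',np.c_[xs,ys],.024)[:,:2];print('dark',cv2.minAreaRect((P*1000).astype(np.float32)),P.mean(0),st[k])
go(.485,-.106,.1,-1.05)
"
```

```text
screen [ 0.4838 -0.1021] [0.14   0.0655 0.1396 0.066 ] [-91.3992 178.9564  88.8245  -0.7243]
rack [ 0.5209 -0.311 ] [0.0929 0.1724 0.0933 0.1727] [-108.5871  161.312    71.6085  -18.8094]
glass [ 0.5221 -0.3095] [0.0534 0.1269 0.0528 0.1241] [-106.8513  160.2448   70.0874  -19.5096]
mask ((519.3167724609375, -308.1573486328125), (96.14307403564453, 172.7487030029297), 70.65734100341797) 2
dark ((522.1539306640625, -308.7505798339844), (50.45360565185547, 122.70083618164062), 70.32080841064453) [ 0.521  -0.3084] [ 354  221   36   55 1104]
tcp [ 0.3271 -0.2135  0.1201] yaw -1.27 q [-0.58  0.12 -0.63  0.82 -0.    1.01] F [ 0.7 -0.6  0.5] grip 0.081 0.0 t 9.7 tilt [-0.0025  0.0016 -1.    ]
travel [0.1109 0.1555 0.0199] roll -0.22
```

Emit:
drive_tool(
  travel=[
    [0.03,0.04,0],
    [0.07,0.09,0],
    [0.1,0.13,0],
    [0.112,0.152,0],
    [0.1135,0.1535,0],
    [0.1135,0.1535,0],
    [0.1135,0.1535,0.02],
    [0.1135,0.1535,0.02],
  ],
  roll=[0,0,0,0,0,0,0,0],
)

```text
t: 10.5
tcp_pos: [0.4843, -0.1044, 0.0985]
eef_rot: [0.714, 0.7, -0.001, -0.002]
ft_force: [-0.8, 1.1, -0.6]
grip_width: 0.0814
grasp_force: 0.0
```

```bash
python3 -c "
from h import *
go(.483,-.1035,.002,-1.2)
"
```

```text
tcp [ 0.4843 -0.1044  0.0985] yaw -1.15 q [-0.21  0.31 -0.44  0.83 -0.    1.38] F [-0.8  1.1 -0.6] grip 0.0814 0.0 t 10.5 tilt [-4.4e-03  7.0e-04 -1.0e+00]
travel [ 0.0008 -0.0009  0.0965] roll 0.05
```

Emit:
drive_tool(
  travel=[
    [0.001,-0.001,0.03],
    [0.001,-0.001,0.06],
    [0.001,-0.001,0.08],
    [0.001,-0.001,0.09],
    [0.001,-0.001,0.095],
    [0.001,-0.001,0.096],
    [0.001,-0.001,0.096],
  ],
  roll=[0,0,0,0,0,0,0],
)

```text
t: 11.2
tcp_pos: [0.4865, -0.1036, 0.0049]
eef_rot: [0.714, 0.7, 0.0, 0.001]
ft_force: [-0.3, 0.3, -0.9]
grip_width: 0.0813
grasp_force: 0.0
```

Emit:
drive_tool(
  travel=[
    [0,0,0],
    [0,0,0],
    [0,0,0],
    [0,0,0],
    [0,0,0],
    [0,0,0],
  ],
  roll=[0,0,0,0,0,0],
  hand=0,
)

```text
t: 11.8
tcp_pos: [0.4864, -0.1035, 0.0057]
eef_rot: [0.714, 0.7, 0.0, 0.001]
ft_force: [-2.5, -0.4, 8.2]
grip_width: 0.0591
grasp_force: 62.3
```

Fingertips sit about 4 mm higher than planned, so I regrip lower.

Emit:
drive_tool(
  travel=[
    [0,0,0],
    [0,0,0],
    [0,0,0.001],
    [0,0,0.002],
    [0,0,0.004],
    [0,0,0.004],
    [0,0,0.004],
  ],
  roll=[0,0,0,0,0,0,0],
  hand=0.9,
)

```text
t: 12.5
tcp_pos: [0.4856, -0.1033, -0.0001]
eef_rot: [0.714, 0.7, -0.0, -0.0]
ft_force: [-0.3, -0.2, 0.1]
grip_width: 0.0767
grasp_force: 0.0
```

Emit:
drive_tool(
  travel=[
    [0,0,0],
    [0,0,0],
    [0,0,0],
    [0,0,0],
    [0,0,0],
    [0,0,0],
  ],
  roll=[0,0,0,0,0,0],
  hand=0,
)

```text
t: 13.1
tcp_pos: [0.4859, -0.1034, 0.0011]
eef_rot: [0.714, 0.7, 0.0, 0.0]
ft_force: [-0.6, 0.1, 8.4]
grip_width: 0.0601
grasp_force: 69.1
```

Emit:
drive_tool(
  travel=[
    [0,0,-0.005],
    [0,0,-0.015],
    [0,0,-0.04],
    [0,0,-0.07],
    [0,0,-0.085],
    [0,0,-0.085],
  ],
  roll=[0,0,0,0,0,0],
)

```text
t: 13.7
tcp_pos: [0.488, -0.1038, 0.0878]
eef_rot: [0.714, 0.7, 0.002, 0.002]
ft_force: [1.9, 0.2, -2.1]
grip_width: 0.0602
grasp_force: 65.4
```

```bash
python3 -c "
from h import *
d=np.load('pics/top0.npy');uv=[(u,v) for u in range(385,450) for v in range(160,230)]
P=bydepth('top',uv,d);Q=P[(P[:,2]>.17)&(P[:,2]<.25)];print(len(Q),cv2.minEnclosingCircle((Q[:,:2]*1000).astype(np.float32)),np.median(Q,0))
T=P[(P[:,2]>.03)&(P[:,2]<.16)];print(np.median(T,0),T.min(0),T.max(0))
go(.500,-.200,.085,70.8)
"
```

```text
651 ((620.3970336914062, -394.7362365722656), 30.089080810546875) [ 0.61760379 -0.39303438  0.18966593]
[ 0.59493972 -0.37705397  0.09573858] [ 0.5613648  -0.42020073  0.03005606] [ 0.63282094 -0.35061799  0.15998751]
tcp [ 0.488  -0.1038  0.0878] yaw -1.11 q [-0.21  0.32 -0.46  0.79 -0.    1.38] F [ 1.9  0.2 -2.1] grip 0.0602 65.37117004394531 t 13.7 tilt [ 0.0054 -0.0011 -1.    ]
travel [-0.0959  0.0139  0.0029] roll -71.91
```

Emit:
drive_tool(
  travel=[
    [-0.015,-0.004,0],
    [-0.03,-0.009,0],
    [-0.045,-0.013,0],
    [-0.06,-0.018,0],
    [-0.075,-0.022,0],
    [-0.09,-0.026,0],
    [-0.096,-0.028,0],
    [-0.096,-0.028,0],
  ],
  roll=[-5,-13,-21,-29,-37,-45,-53,-61],
)

```text
t: 14.5
tcp_pos: [0.4547, -0.1993, 0.084]
eef_rot: [0.258, 0.966, 0.0, -0.001]
ft_force: [0.2, -0.1, -1.5]
grip_width: 0.0602
grasp_force: 65.3
```

```bash
python3 -c "
from h import *
go(.5213,-.3098,.070,70.8)
"
```

```text
tcp [ 0.4547 -0.1993  0.084 ] yaw 60.13 q [-0.41  0.33 -0.46  0.79 -0.    0.11] F [ 0.2 -0.1 -1.5] grip 0.0602 65.32334804534912 t 14.5 tilt [-2.e-03  5.e-04 -1.e+00]
travel [-0.1128 -0.0626  0.0138] roll -10.67
```

Emit:
drive_tool(
  travel=[
    [-0.02,-0.01,0],
    [-0.05,-0.026,0.005],
    [-0.08,-0.044,0.01],
    [-0.1,-0.056,0.014],
    [-0.11,-0.061,0.014],
    [-0.113,-0.0626,0.014],
    [-0.113,-0.0626,0.014],
    [-0.113,-0.0626,0.014],
  ],
  roll=[-3,-7,-10.7,-10.7,-10.7,-10.7,-10.7,-10.7],
)

```text
t: 15.3
tcp_pos: [0.5214, -0.3083, 0.071]
eef_rot: [0.168, 0.986, 0.0, -0.001]
ft_force: [0.4, -1.3, -1.8]
grip_width: 0.06
grasp_force: 65.3
```

```bash
python3 -c "
from h import *
go(.5213,-.3098,.070,70.8)
i,d=snap('side','side3');j,e=snap('top','top3')
a=cv2.resize(i[235:335,290:440,::-1],None,fx=4,fy=4,interpolation=cv2.INTER_CUBIC)
b=cv2.resize(j[190:310,330:410,::-1],None,fx=5,fy=5,interpolation=cv2.INTER_CUBIC)[:,:199*2]
W=np.zeros((600,800,3),np.uint8)
a=cv2.resize(a,(400,267));W[:267,:400]=a;W[:600,400:400+b.shape[1]]=b
cv2.imwrite('pics/c3.png',cv2.convertScaleAbs(W,alpha=1.3,beta=15))
"
```

```text
tcp [ 0.5214 -0.3083  0.071 ] yaw 70.63 q [-0.53  0.5  -0.2   0.87  0.   -0.2 ] F [ 0.4 -1.3 -1.8] grip 0.06 65.32340168952942 t 15.3 tilt [-0.0012  0.001  -1.    ]
travel [-0.0004 -0.0014  0.001 ] roll -0.17
```

View pics/c3.png

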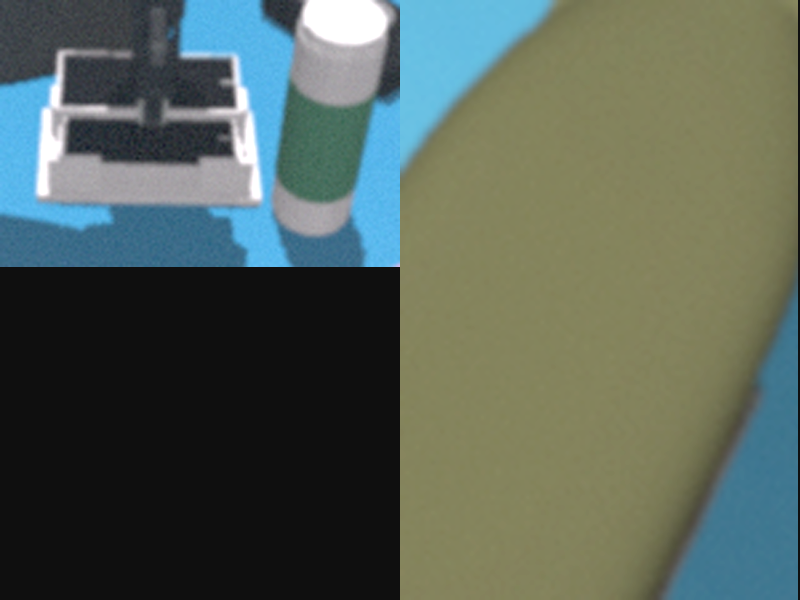

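The side crop shows the screen held level over the rack, its front edge running (52,110)–(248,113). I overlay the modelled outlines to read the offsets.

```bash
python3 -c "
from h import *
i=cv2.imread('pics/side3.png');s=8;ox,oy=298,246
a=cv2.resize(i[oy:oy+70,ox:ox+98],None,fx=s,fy=s,interpolation=cv2.INTER_CUBIC);a=cv2.convertScaleAbs(a,alpha=1.2,beta=15)
def rect(c,ang,L,W,z):
    t=np.radians(ang);e=np.array([np.cos(t),np.sin(t)]);f=np.array([-e[1],e[0]])
    return np.array([[*(np.array(c)+sx*L/2*e+sy*W/2*f),z] for sx,sy in((-1,-1),(1,-1),(1,1),(-1,1))])
def draw(P,col):
    uv=((proj('side',P)-[ox,oy]+.5)*s-.5);cv2.polylines(a,[uv.round().astype(int)],True,col,1);print(uv.round(0).tolist())
o=bot.get_obs();T=o['tcp_pos'];
R=(.5213,-.3098)
draw(rect(R,-19.2,.170,.094,0),(0,0,255));draw(rect(R,-19.2,.154,.080,.040),(0,0,255))
draw(rect(T[:2],-19.37,.136,.062,T[2]+.005),(0,255,0));draw(rect(T[:2],-19.37,.136,.062,T[2]+.013),(0,255,255))
cv2.imwrite('pics/ov.png',a)
"
```

```text
[[51.0, 522.0], [721.0, 533.0], [690.0, 269.0], [69.0, 260.0]]
[[80.0, 395.0], [701.0, 405.0], [676.0, 181.0], [94.0, 172.0]]
[[115.0, 262.0], [674.0, 271.0], [655.0, 99.0], [125.0, 90.0]]
[[115.0, 238.0], [676.0, 248.0], [658.0, 76.0], [125.0, 67.0]]
```

View pics/ov.png

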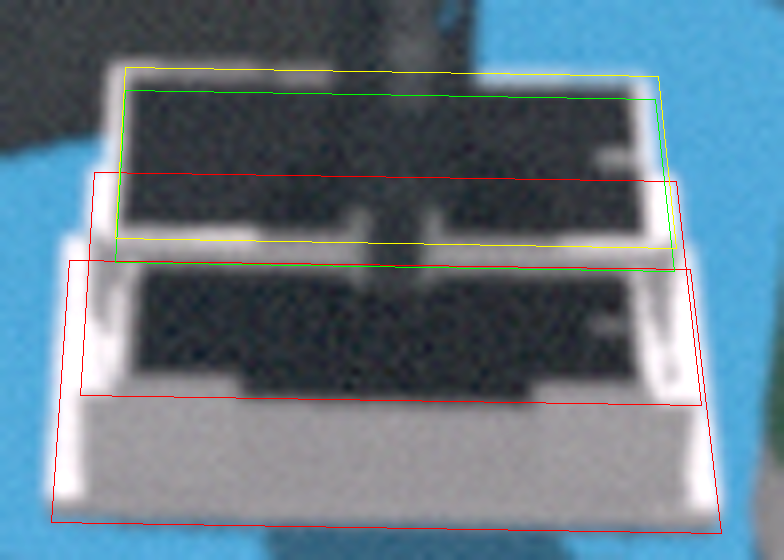

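Relative to its prediction the screen sits about 3 mm to the left along its length. The rack lies about 2 mm farther back than I assumed. I correct both while descending to just above the angles.

Emit:
drive_tool(
  travel=[
    [-0.003,0.0005,0],
    [-0.003,0.0005,0.01],
    [-0.003,0.0005,0.02],
    [-0.003,0.0005,0.025],
    [-0.003,0.0005,0.028],
    [-0.003,0.0005,0.028],
    [-0.003,0.0005,0.028],
    [-0.003,0.0005,0.028],
  ],
  roll=[-0.2,-0.2,-0.2,-0.2,-0.2,-0.2,-0.2,-0.2],
)

```text
t: 16.2
tcp_pos: [0.5255, -0.3104, 0.0434]
eef_rot: [0.167, 0.986, -0.0, 0.0]
ft_force: [0.8, -0.9, -2.0]
grip_width: 0.06
grasp_force: 65.3
```

```bash
python3 -c "
from h import *
go(.5244,-.3087,.019,70.8)
i,d=snap('side','side4')
s=8;ox,oy=298,246
a=cv2.resize(i[oy:oy+70,ox:ox+98,::-1],None,fx=s,fy=s,interpolation=cv2.INTER_CUBIC);a=cv2.convertScaleAbs(a,alpha=1.2,beta=15)
cv2.imwrite('pics/c4.png',a)
"
```

```text
tcp [ 0.5255 -0.3104  0.0434] yaw 70.79 q [-0.53  0.53 -0.23  0.81 -0.   -0.2 ] F [ 0.8 -0.9 -2. ] grip 0.06 65.31803727149963 t 16.2 tilt [ 6.e-04 -4.e-04 -1.e+00]
travel [0.0016 0.0012 0.0244] roll -0.01
```

View pics/c4.png

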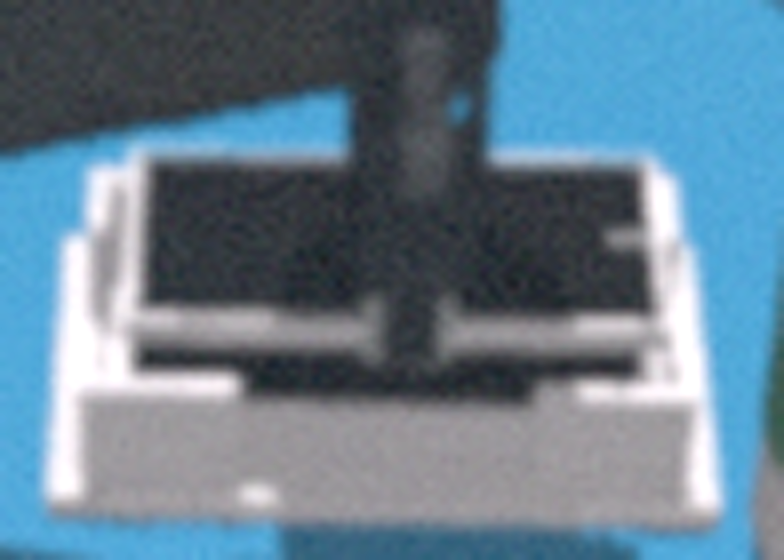

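Emit:
drive_tool(
  travel=[
    [0.001,0.001,0],
    [0.0015,0.0018,0],
    [0.0015,0.0018,0],
    [0.0015,0.0018,0],
    [0.0015,0.0018,0],
  ],
  roll=[0,0,0,0,0],
)

```text
t: 16.75
tcp_pos: [0.5245, -0.308, 0.0431]
eef_rot: [0.167, 0.986, -0.0, 0.0]
ft_force: [-0.4, -0.1, -0.9]
grip_width: 0.0601
grasp_force: 65.3
```

```bash
python3 -c "
from h import *
go(.5246,-.3085,.019,70.8)
d=[snap('side','side5%d'%k) for k in range(3)]
i=np.mean([a for a,_ in d],0).mean(2)
# vertical profiles through left/right corner angles and screen (side view), horizontal profile through screen
for x in (318,322,368,372): print('col',x,i[258:305,x].round().astype(int).tolist())
for y in (272,276,280): print('row',y,i[y,304:326].round().astype(int).tolist(),i[y,372:388].round().astype(int).tolist())
"
```

```text
tcp [ 0.5245 -0.308   0.0431] yaw 70.79 q [-0.53  0.53 -0.23  0.81 -0.   -0.2 ] F [-0.4 -0.1 -0.9] grip 0.0601 65.31827688217163 t 16.75 tilt [ 1.e-04 -1.e-04 -1.e+00]
travel [-0.0003 -0.0005  0.0241] roll -0.01
col 318 [39, 33, 41, 67, 99, 127, 134, 104, 59, 37, 32, 34, 36, 33, 34, 35, 36, 31, 38, 33, 36, 34, 37, 35, 39, 67, 111, 132, 129, 110, 76, 46, 27, 44, 108, 168, 177, 149, 125, 116, 119, 118, 118, 120, 120, 118, 116]
col 322 [36, 38, 60, 92, 112, 130, 134, 104, 59, 36, 33, 32, 34, 36, 35, 35, 30, 35, 36, 33, 34, 35, 32, 31, 37, 69, 111, 134, 129, 107, 78, 42, 28, 45, 112, 173, 190, 158, 126, 118, 118, 117, 118, 119, 118, 117, 118]
col 368 [117, 118, 119, 118, 116, 122, 127, 116, 82, 48, 35, 33, 34, 32, 37, 32, 35, 31, 36, 33, 34, 36, 36, 35, 31, 33, 54, 87, 110, 118, 106, 75, 43, 28, 36, 79, 117, 124, 118, 116, 119, 119, 119, 116, 119, 117, 117]
col 372 [119, 115, 117, 117, 117, 121, 127, 116, 81, 48, 30, 32, 35, 34, 33, 38, 51, 61, 52, 39, 35, 30, 35, 35, 34, 40, 66, 105, 128, 124, 110, 78, 46, 26, 44, 109, 165, 165, 139, 121, 117, 118, 119, 117, 118, 118, 120]
row 272 [118, 117, 117, 121, 150, 186, 195, 170, 155, 163, 140, 90, 48, 32, 34, 35, 33, 34, 35, 34, 32, 30] [33, 36, 34, 34, 45, 101, 152, 174, 188, 195, 174, 140, 117, 118, 117, 117]
row 276 [122, 143, 175, 189, 181, 152, 124, 121, 146, 164, 132, 75, 39, 35, 38, 34, 34, 31, 36, 34, 35, 32] [52, 76, 85, 86, 84, 99, 137, 170, 160, 150, 154, 153, 138, 123, 118, 118]
row 280 [127, 157, 188, 202, 191, 154, 123, 121, 150, 167, 128, 65, 35, 35, 37, 36, 33, 37, 32, 34, 36, 34] [35, 34, 32, 33, 35, 50, 112, 166, 164, 150, 172, 189, 177, 142, 121, 116]
```

```bash
python3 -c "
from h import *
t=np.radians(-19.2);e=np.array([np.cos(t),np.sin(t),0]);f=np.array([-e[1],e[0],0]);k=np.array([0,0,1.])
C=np.array([.5246,-.3085,0])
for s in(-.05,.05):
  P=lambda y,z:C+s*e+y*f+z*k
  A=proj('side',[P(-.035,.040),P(-.031,.048),P(-.031,.049),P(-.030,.048),P(.031,.056),P(.035,.040)]);print(A.round(2).tolist())
print('ends',proj('side',[C-.068*e+.056*k,C+.068*e+.056*k,C-.077*e+.04*k,C+.077*e+.04*k,C-.072*e+.04*k,C+.072*e+.04*k]).round(2).tolist())
"
```

```text
[[322.61, 292.44], [322.66, 288.21], [322.66, 287.86], [322.67, 287.84], [323.28, 263.94], [323.3, 268.16]]
[[372.73, 293.23], [372.9, 288.99], [372.93, 288.64], [372.87, 288.63], [371.27, 264.66], [370.62, 268.87]]
ends [[314.13, 274.26], [381.08, 275.28], [309.84, 279.74], [384.8, 280.9], [312.27, 279.78], [382.36, 280.86]]
```

```bash
python3 -c "
from h import *
t=np.radians(-19.2);e=np.array([np.cos(t),np.sin(t),0]);f=np.array([-e[1],e[0],0]);k=np.array([0,0,1.])
C=np.array([.5246,-.3085,0])
g=lambda n:cv2.imread(f'pics/{n}.png').astype(float).mean(2)
def meas(I,rows,z,half=75):
  out=[]
  for v in rows:
    r=I[v];L=next(x-1+(r[x-1]-half)/(r[x-1]-r[x]) for x in range(330,300,-1) if r[x-1]>half and r[x]<=half)
    R=next(x+(half-r[x])/(r[x+1]-r[x]) for x in range(366,395) if r[x]<=half and r[x+1]>half)
    def m(s,yy): return proj('side',[C+s*e+yy*f+z*k])[0]
    res=[]
    for s,o in((-.063,L),(.063,R)):
      ys=np.linspace(-.05,.05,41);Q=np.array([m(s,q) for q in ys]);u=np.interp(-v,-Q[:,1][::1],Q[:,0]) if Q[0,1]>Q[-1,1] else 0
      res.append(o-u)
    out.append([v,round(L,2),round(R,2),*np.round(res,2)])
  print(z,out)
I=(g('side50')+g('side51')+g('side52'))/3
meas(I,(270,272,274,278,280),.056)
meas(g('side3'),(284,285,286,288,289),.024)
meas(g('side0'),(280,282,284,286,288,290),.024)
"
```

```text
0.056 [[270, np.float64(315.55), np.float64(376.41), np.float64(-1.23), np.float64(-1.66)], [272, np.float64(315.35), np.float64(376.54), np.float64(-1.34), np.float64(-1.74)], [274, np.float64(315.22), np.float64(373.11), np.float64(-1.38), np.float64(-5.37)], [278, np.float64(314.95), np.float64(377.25), np.float64(-1.48), np.float64(-1.66)], [280, np.float64(314.85), np.float64(377.4), np.float64(-1.49), np.float64(-1.71)]]
0.024 [[284, np.float64(314.8), np.float64(376.12), np.float64(-1.95), np.float64(-1.02)], [285, np.float64(314.64), np.float64(376.13), np.float64(-2.07), np.float64(-1.1)], [286, np.float64(314.52), np.float64(375.92), np.float64(-2.15), np.float64(-1.41)], [288, np.float64(314.5), np.float64(376.35), np.float64(-2.08), np.float64(-1.18)], [289, np.float64(314.38), np.float64(376.49), np.float64(-2.16), np.float64(-1.13)]]
0.024 [[280, np.float64(315.66), np.float64(375.36), np.float64(-1.27), np.float64(-1.38)], [282, np.float64(315.49), np.float64(375.49), np.float64(-1.35), np.float64(-1.45)], [284, np.float64(315.48), np.float64(375.52), np.float64(-1.27), np.float64(-1.62)], [286, np.float64(315.33), np.float64(371.38), np.float64(-1.34), np.float64(-5.96)], [288, np.float64(315.16), np.float64(375.82), np.float64(-1.43), np.float64(-1.71)], [290, np.float64(314.98), np.float64(376.32), np.float64(-1.52), np.float64(-1.41)]]
```

Lengthwise the held glass lines up with stacked2 to within about 0.2 mm. Across, it needs about +1.5 mm.

Emit:
drive_tool(
  travel=[
    [0,0.001,0],
    [0,0.0015,0],
    [0,0.0015,0.004],
    [0,0.0015,0.008],
    [0,0.0015,0.012],
    [0,0.0015,0.016],
    [0,0.0015,0.018],
    [0,0.0015,0.018],
  ],
  roll=[0,0,0,0,0,0,0,0],
)

```text
t: 17.7
tcp_pos: [0.5246, -0.3063, 0.0245]
eef_rot: [0.167, 0.986, 0.0, -0.0]
ft_force: [-0.0, -0.1, -1.7]
grip_width: 0.0603
grasp_force: 65.3
```

Emit:
drive_tool(
  travel=[
    [0,0,0.001],
    [0,0,0.002],
    [0,0,0.003],
    [0,0,0.003],
    [0,0,0.003],
  ],
  roll=[0,0,0,0,0],
)

```text
t: 18.2
tcp_pos: [0.525, -0.3065, 0.0221]
eef_rot: [0.167, 0.986, -0.0, 0.0]
ft_force: [0.1, -0.0, -2.1]
grip_width: 0.0599
grasp_force: 65.3
```

Emit:
drive_tool(
  travel=[
    [0,0,0.0005],
    [0,0,0.001],
    [0,0,0.0015],
    [0,0,0.0015],
  ],
  roll=[0,0,0,0],
)

```text
t: 18.6
tcp_pos: [0.5249, -0.3065, 0.0205]
eef_rot: [0.167, 0.986, 0.0, -0.0]
ft_force: [-0.7, -0.1, -1.1]
grip_width: 0.0598
grasp_force: 65.3
```

Emit:
drive_tool(
  travel=[
    [0,0,0.0005],
    [0,0,0.001],
    [0,0,0.001],
    [0,0,0.001],
  ],
  roll=[0,0,0,0],
)

```text
t: 19.0
tcp_pos: [0.5249, -0.3065, 0.0195]
eef_rot: [0.167, 0.986, -0.0, -0.0]
ft_force: [0.0, -0.8, -1.2]
grip_width: 0.06
grasp_force: 65.3
```

Emit:
drive_tool(
  travel=[
    [0,0,0.0005],
    [0,0,0.001],
    [0,0,0.001],
    [0,0,0.001],
  ],
  roll=[0,0,0,0],
)

```text
t: 19.4
tcp_pos: [0.525, -0.3066, 0.0191]
eef_rot: [0.167, 0.986, -0.0, 0.0]
ft_force: [-2.3, 1.4, 3.5]
grip_width: 0.0598
grasp_force: 68.7
```

Emit:
drive_tool(
  travel=[
    [0,0,0],
    [0,0,0],
    [0,0,0],
    [0,0,0],
    [0,0,0],
    [0,0,-0.01],
    [0,0,-0.04],
    [0,0,-0.08],
  ],
  roll=[0,0,0,0,0,0,0,0],
  hand=0.9,
)

```text
t: 20.2
tcp_pos: [0.5233, -0.3056, 0.0981]
eef_rot: [0.167, 0.986, 0.001, -0.002]
ft_force: [0.1, -0.5, -1.1]
grip_width: 0.0769
grasp_force: 0.0
```

Emit:
drive_tool(
  travel=[
    [0,0,-0.05],
    [0.05,0,-0.08],
    [0.1,0,-0.08],
    [0.15,0,-0.08],
    [0.2,0,-0.08],
    [0.25,0,-0.08],
    [0.25,0,-0.08],
    [0.25,0,-0.08],
  ],
  roll=[0,0,0,0,0,0,0,0],
)

```text
t: 21.0
tcp_pos: [0.2876, -0.2237, 0.1793]
eef_rot: [0.167, 0.986, -0.0, 0.001]
ft_force: [0.1, -1.4, 0.2]
grip_width: 0.077
grasp_force: 0.0
```

```bash
python3 -c "
from h import *
go()
i,d=snap('top','top6')
def dark(n,z):
    i=cv2.imread(f'pics/{n}.png');s=i[200:300,335:405].astype(int);m=np.zeros(i.shape[:2],np.uint8);m[200:300,335:405]=s.max(2)<60
    n,l,st,c=cv2.connectedComponentsWithStats(m);k=1+st[1:,4].argmax();ys,xs=np.where(l==k);P=onplane('top',np.c_[xs,ys],z)[:,:2]
    print(cv2.minAreaRect((P*1000).astype(np.float32)),P.mean(0),st[k])
dark('top0',.024);dark('top6',.032)
for n in('top0','top6'):
    D=np.load(f'pics/{n}.npy');uv=[(u,v) for u in range(366,379) for v in range(234,264)];P=bydepth('top',uv,D)
    A=np.c_[P[:,:2]-P[:,:2].mean(0),np.ones(len(P))];print(n,np.linalg.lstsq(A,P[:,2],rcond=None)[0].round(4))
"
```

```text
tcp [ 0.2876 -0.2237  0.1793] yaw 70.72 q [-0.66  0.02 -0.57  0.98  0.   -0.32] F [ 0.1 -1.4  0.2] grip 0.077 0.0 t 21.0 tilt [ 1.e-03 -8.e-04 -1.e+00]
travel [0. 0. 0.] roll 0
((522.1539306640625, -308.7505798339844), (50.45360565185547, 122.70083618164062), 70.32080841064453) [ 0.52098298 -0.30837505] [ 354  221   36   55 1104]
((522.8304443359375, -306.7205505371094), (50.38256072998047, 123.30842590332031), 70.60260009765625) [ 0.52161543 -0.3062294 ] [ 353  220   36   55 1114]
top0 [-0.9557  2.6863  0.0278]
top6 [-1.5032  4.2491  0.0423]
```

```bash
python3 -c "
from h import *
for n in('top0','top6'):
    D=np.load(f'pics/{n}.npy');uv=np.array([(u,v) for u in range(360,385) for v in range(228,270)]);P=bydepth('top',uv,D)
    t=np.radians(-19.2);e=np.array([np.cos(t),np.sin(t)]);c=np.array([.522,-.308]);q=np.c_[(P[:,:2]-c)@e,(P[:,:2]-c)@[-e[1],e[0]]]
    ok=(abs(q[:,0])<.06)&(abs(q[:,1])<.025)&(P[:,2]<.06)&(P[:,2]>.01)
    A=np.c_[q[ok],np.ones(ok.sum())];print(n,ok.sum(),np.linalg.lstsq(A,P[ok,2],rcond=None)[0].round(4),np.median(P[ok,2]))
"
```

```text
top0 850 [-0.0036  0.0012  0.0246] 0.02463531963050429
top6 850 [-0.0008 -0.0124  0.0324] 0.03250744463717131
```

Top depth is 8 mm above the earlier stack, and the fit shows it flat (≤0.012 rad), centred and square. I hand the job in.

```bash
python3 -c "
from rig import bot
print(bot.hand_in())"
```

```text
the job is handed in; nothing more can be done
None
```

The screen was laid on the pad, regripped by the middle of its long sides, and set glass up on the two screens in the rack. Depth readings show it flat and 8 mm above the old stack, about 2 mm off the screen below it. The job was handed in at about 21 s; the hand-in gave no verdict.

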